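Fit the sliding jaw to the circuit-board holder

TASK

Put the blue sliding jaw back on the circuit-board holder: with its red clamp knob still slack, slide it onto the dovetail rail from the rail's free tapered end and push it along until its black rubber pad bears lightly on the yellow edge of the circuit board, so that the board's sprung mount gives a few millimetres but does not bottom out. Then turn the red knob clockwise until it is tight and let go, with the jaw still bearing on the board. Do not force the rail, and leave the transformer, the soldering-iron stand and the solder reel where they are.

Things in the scene. Friction and masses are not known exactly. Their poses are not given: they have to be found in the camera images.
- rail_mouth (a point): Free (entry) end of the fixed steel dovetail rail: mid-width, at its top face, 38 mm over the table; x points along the level rail the way the jaw slides on, z up. Rail 250 mm long, 38 mm wide on top, sides lean in 30 deg to 26 mm wide 12 mm below. Its first 14 mm taper by 3 mm a side and 2 mm at the top
- rail: The holder's fixed base: blue plate 250 x 90 x 10 mm under the rail, starting 10 mm in from the mouth; a 22 mm wide web starting 18 mm in carries the rail. Origin on the table under the rail's line, 120 mm along x from the mouth; x as for rail_mouth
- board (a joint): How far the green circuit board's sprung mount has given, m: 0 = untouched, 1 mm per 2.5 N along the rail's x, bottoms out at 8 mm; over 18 N (7.2 mm) damages it. The board lies level over the rail, 62 mm above the table, 70 mm wide, near edge yellow; that edge lies anywhere from 120 to 190 mm along the rail from the mouth, at a place not measured: see it or feel for it
- post (a point): Middle of the square aluminium post (26 x 26 mm) on top of the loose blue sliding jaw (about 0.35 kg): top 15 mm above this point, foot on the jaw's deck 22 mm below. x points to the black pad, z up. Point is 46 mm over the table as the jaw stands on it, 70 mm (32 above rail_mouth) when on the rail. Grip from above, best along x (less pitching); 27 mm free ahead to the pad wall
- seat (a point): Roof of the sliding jaw's dovetail groove at mid-length, 14 mm above its underside; axes as for post; 10 mm ahead (x) of post, 32 mm below. Jaw 80 mm long (x), 70 mm wide; groove along x, open at both ends, play on the rail 1.3 mm to each side, 2 mm upwards. Sprung balls in the groove make it drag (5 to 12 N), so it stays where left. On the rail this point is on rail_mouth's line and height
- pad (a point): Middle of the front face of the jaw's black rubber pad, 60 x 22 mm, 50 mm ahead of post and 8 mm below it; axes as for post. Its wall reaches 49 mm above the jaw's underside. On the rail it is level with the board's edge
- knob_grip (a point): Middle of the grip bar of the red clamp knob on the lug at the jaw's +y side: bar 40 mm long, 12 thick, 28 tall, top 14 mm above this point; this point's x runs along the bar. The upright axis is 62 mm to +y of post, level with it in x; the point is 6 mm higher than post (76 mm over the table when on the rail)
- knob (a joint): Angle of the clamp knob, rad: 0 = slack, bar along the jaw's x; grows clockwise seen from above, end stop at 1.4. Starts between 0 and 0.25. Drives a brass strip against the rail: bites from about 1.05, tight from 1.2. Stiff (0.12 N m, more when it bites), stays where left
- transformer: loose transformer, dark steel core with orange coil, about 70 x 56 x 42 mm, origin centre of its underside; leave alone
- iron_stand: loose soldering-iron stand, dark disc 80 mm across with a wire coil 120 mm tall, origin centre of its underside; leave alone
- solder_reel: loose green solder reel, 52 mm across, 34 mm tall, origin centre of its underside; leave alone
There are look-alikes about, which are no part of the job. Leave any orange look-alike of the part that bears post alone.

How it is judged:
By the outcome, as a careful person would: the job done as asked, in the order asked, and still so for the second after the job is handed in, with the robot touching nothing.
It also fails if it takes over 72 s, if anything falls off the work surface, if the arm or the gripper's body presses on something with over 40 N, if the wrist force passes 120 N, or if a joint passes its speed limit or range.

ROBOT

A 6-joint arm with a two-finger parallel gripper is mounted at the origin on the work surface. World frame = base frame: x ahead of the robot, y to its left, z up, the work surface at z = 0. Lengths are in m, angles in rad, forces in N, time in s.
With the tool pointing down it reaches from about 0.425 to 1.125 m from the base axis. Payload 14.9 kg.
Tool frame: the origin (TCP) lies between the finger pads; the fingertips stand 17 mm ahead of it and the grasp point (between the pads) lies 2 mm behind it; z points along the fingers, y is the line along which they close (so a half turn about z gives the same grasp; the last joint's range is limited). The gripper opens to 91 mm and grips with 3 to 60 N. Pads are 32 mm wide; open, the fingers measure 118 mm over their backs; the gripper's body (76 mm by 178 mm) begins 60 mm behind the grasp point.
Start: joints at [1.134, 0.379, 1.734, -0, 1.028, -0.033], TCP at [0.275, 0.644, 0.21] pointing down, gripper open.
Joint ranges: [-2.77, 2.77], [-0.74, 2.19], [0, 2.66], [-1.06, 4.2], [0.31, 2.87], [-3.08, 3.08]. Speed limits (rad/s): [1.89, 1.89, 2.39, 3.14, 3.14, 3.14].

INTERFACE

Orientations are given as a rotation vector (axis times angle).
In Python, from cell import arm gives the robot as it stands. The module is installed in compiled form; this text tells all that it offers.
- The arm moves only by the tool servo_tool, never from a script. Its argument "steps" is text: rows parted by semicolons, each of 7 numbers parted by spaces: the shift along the tool's x, y, z in cm, then the turn, a rotation vector about the tool's x, y, z in rad, then the gripper's target within -1 to 1 (fully open at 1, half-way at 0, shut at -1). A call has 1 to 20 rows; each row shifts and turns the commanded pose from where the row before left it, along the tool's axes as they then stand; what a row does not reach is not made up. A row lasts 1/10 s, in which the tool goes at most 50 mm and 8.59 degrees, less where a joint would pass 70% of its speed; a pose out of reach is approached as far as the arm can. A call with a gripper value outside its range is refused whole. The fingers move at their own pace and stop on an object; the grip force is fixed at half the most. Time passes only in rows, so rows that do not move let the fingers close. It gives the time, the measured TCP pose, the force, the opening and the grip force at its end, in the units of the state.
- arm.read_state(): the state, without advancing time (a new reading comes with each control period).
- arm.grab_frame(name): name is "scene" or "top"; returns the picture (400x640x3 uint8, blue, green, red); there is no depth.
- arm.get_calibration(name): a dict with "fx", "fy", "cx", "cy" (pixels), "extrinsics" (4x4, takes a point from world to camera coordinates). Camera axes: x right, y down, z forward; pixel columns grow to the right and rows downward; lengths in m; the calibration is good to about 2 mm. A picture is of the moment at which its call begins. get_calibration takes no time and is no camera call.
- arm.job_done(): hands the job in; it is judged then, once.
Trained networks look in the newest picture that a camera, given by its name, has taken for a name from the list of things; names that differ only in an ending like _2 or _b are one class to them, and where a whole thing is asked for, a point or a joint stands for the part that bears it (a point fixed in the world has none). Each returns a list of dicts, best first, with "p" (0 to 1); they miss things now and then, are a little off and sometimes report something else, mostly with a low value. They report only what shows in the picture. A call takes as long as a camera call. They do not tell look-alikes from the thing itself.
- arm.outline_of(camera, query): "region" (400x640 bool, what is visible of it) and "rect" ([left, top, right, bottom] in pixels, round what is visible of it).
The state is a dict: "t": time; "joints": joint angles; "joint_vel": joint speeds; "joint_efforts": joint torques, N m; "tool_pos": TCP position; "orientation": TCP orientation; "force": force on the tool from outside, world axes, zero at the start; "wrist_torque": the same for the moment, N m; "grip_width": finger opening in m; "finger_force": force on a finger pad.
Only numpy, scipy, OpenCV 4.12 (cv2) and the standard library are available. Lean on these libraries where they do the work, as an engineer would, in place of code of your own. Each camera call takes 0.05 s, during which the arm holds its last target. There are 200 camera calls.

## Working session

There is one attempt and no reset: what is moved stays moved. The work goes in short steps, Python scripts to look and compute and a tool call to move; the robot and the scene stay as the last step left them, time stands still between calls to the robot, and variables do not carry over. Pictures are saved under pics/ and viewed, at most 10 in all, crops included, and the job is handed in when it is done.

Besides the shell and the picture viewer there is one more tool, called after "Request:" by a JSON object that holds its "method" and its "body". servo_tool: Moves the arm, as the interface text tells. Its arguments: {"type":"object","properties":{"steps":{"type":"string"}},"required":["steps"]}

```bash
mkdir -p pics
cat > h.py <<'E'
import numpy as np, cv2
from cell import arm
def cal(n):
    c=arm.get_calibration(n); K=np.array([[c['fx'],0,c['cx']],[0,c['fy'],c['cy']],[0,0,1]]); return K,np.array(c['extrinsics'])
def pix2z(n,u,v,z):
    K,E=cal(n); R,t=E[:3,:3],E[:3,3]; o=-R.T@t; d=R.T@np.linalg.inv(K)@np.array([u,v,1.]); return o+d*(z-o[2])/d[2]
def proj(n,p):
    K,E=cal(n); q=K@(E[:3,:3]@np.array(p)+E[:3,3]); return q[:2]/q[2]
E
python3 - <<'E'
from h import *
for n in ('scene','top'):
    f=arm.grab_frame(n); cv2.imwrite(f'pics/{n}0.png',f)
    K,E=cal(n); print(n,K[0,0],-E[:3,:3].T@E[:3,3],E[:3,:3].round(2).tolist())
    for q in ('post','knob_grip','rail','board','pad','transformer','iron_stand','solder_reel'):
        print(q,[(round(r['p'],2),np.round(r['rect']).tolist()) for r in arm.outline_of(n,q)])
s=arm.read_state(); print(s['t'],s['tool_pos'],s['orientation'],s['force'])
E
```

```text
scene 428.0886320637811 [ 0.96101142 -0.6446246   0.90442223] [[0.79, 0.62, 0.01], [0.47, -0.58, -0.66], [-0.4, 0.53, -0.75]]
post [(0.93, [360.0, 130.0, 405.0, 164.0]), (0.82, [291.0, 150.0, 333.0, 180.0])]
knob_grip [(0.58, [188.0, 272.0, 220.0, 304.0]), (0.57, [390.0, 137.0, 406.0, 154.0])]
rail [(0.8, [285.0, 194.0, 358.0, 283.0]), (0.57, [363.0, 131.0, 403.0, 160.0])]
board [(0.67, [295.0, 219.0, 340.0, 266.0])]
pad [(0.9, [361.0, 132.0, 404.0, 161.0]), (0.17, [237.0, 304.0, 262.0, 335.0])]
transformer [(0.81, [188.0, 272.0, 217.0, 303.0])]
iron_stand [(0.86, [411.0, 148.0, 441.0, 187.0])]
solder_reel [(0.68, [236.0, 307.0, 264.0, 335.0])]
top 370.1647410974933 [ 0.40540486 -0.06369041  1.04400788] [[-0.02, -1.0, -0.01], [-0.99, 0.02, -0.12], [0.12, 0.01, -0.99]]
post [(0.95, [251.0, 244.0, 302.0, 281.0]), (0.71, [186.0, 194.0, 220.0, 242.0])]
knob_grip [(0.62, [193.0, 194.0, 205.0, 208.0]), (0.51, [287.0, 263.0, 298.0, 276.0]), (0.48, [184.0, 195.0, 220.0, 241.0])]
rail [(0.88, [298.0, 173.0, 386.0, 212.0]), (0.26, [185.0, 196.0, 222.0, 240.0])]
board [(0.81, [340.0, 171.0, 383.0, 203.0])]
pad [(0.64, [257.0, 244.0, 302.0, 281.0]), (0.59, [190.0, 195.0, 222.0, 240.0])]
transformer [(0.75, [441.0, 228.0, 463.0, 252.0])]
iron_stand [(0.7, [196.0, 147.0, 224.0, 181.0])]
solder_reel [(0.68, [434.0, 182.0, 455.0, 197.0])]
0.9 [0.27507668 0.64371477 0.21012689] [-6.30111672e-01 -3.07772756e+00 -1.12957561e-05] [-0.50311038 -0.08907494 -0.64827477]
```

View pics/scene0.png

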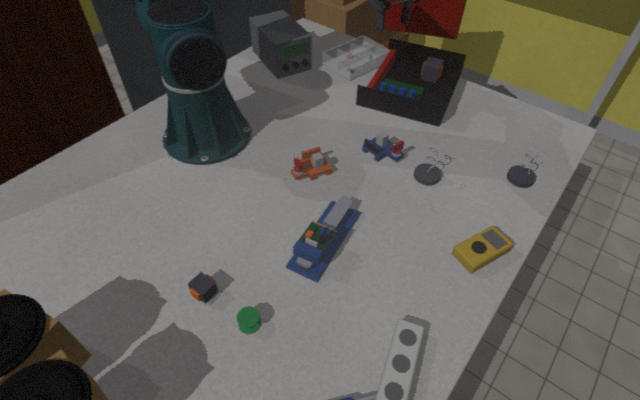

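View pics/top0.png

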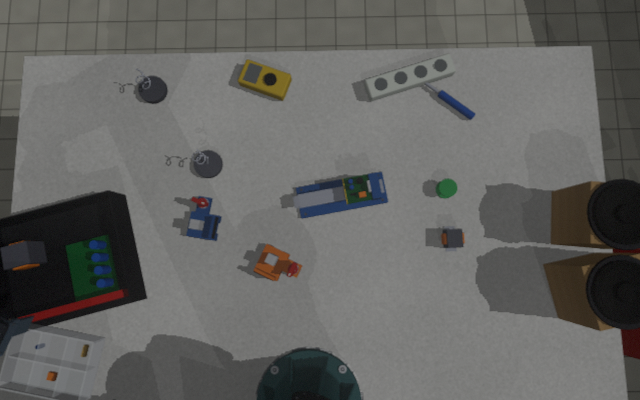

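The blue jaw is at about (204,218) in top and (384,147) in scene. The orange look-alike is at (271,262) in top and (312,163) in scene. The blue one fits the description, and its red knob at (200,203) is on its +y side with the pad facing right. The rail's free end is at about (292,202) in top, with the board near its right end. I'll confirm this in one crop.

Run:
```python
from h import *
t=cv2.imread('pics/top0.png'); s=cv2.imread('pics/scene0.png')
a=cv2.resize(t[180:252,170:240],(400,411),interpolation=cv2.INTER_CUBIC)   # 5.714
b=cv2.resize(t[165:225,280:395],(400,209),interpolation=cv2.INTER_CUBIC) #3.478
c=cv2.resize(s[125:170,350:420],(400,257),interpolation=cv2.INTER_CUBIC)
d=cv2.resize(s[185:285,280:365],(280,329),interpolation=cv2.INTER_CUBIC)
im=np.zeros((600,800,3),np.uint8); im[:411,:400]=a; im[:209,400:]=b; im[260:589,400:680]=d; im[411:600,:400]=c[:189]
im=cv2.convertScaleAbs(im,alpha=1.6)
cv2.imwrite('pics/crop.png',im)
for n,(u,v),z in [('top',(204,218),.06),('top',(298,203),.038),('top',(385,185),.038),('top',(384,172),0.01)]: print(pix2z(n,u,v,z))
```

```text
[0.49484021 0.27077286 0.06      ]
[0.53406668 0.02098357 0.038     ]
[ 0.58017749 -0.21883088  0.038     ]
[ 0.6224977  -0.22155024  0.01      ]
```

View pics/crop.png

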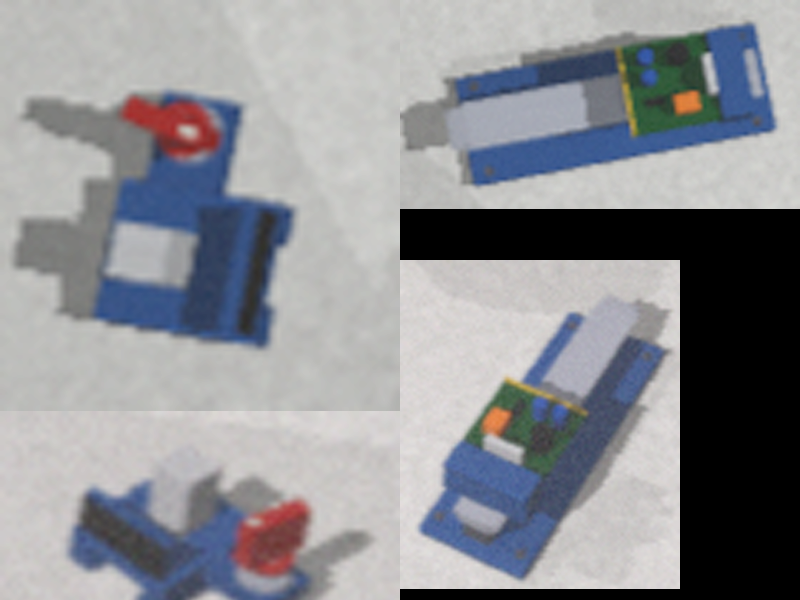

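The crop confirms it: a blue jaw with a grey post, black pad and red knob, and the rail mouth at the left in top. Next I'll fit the rail and jaw poses to hand-read corners.

```bash
cat > fit.py <<'E'
from h import *
from scipy.optimize import least_squares
A=lambda u,v:((u+.5)/5.714-.5+170,(v+.5)/5.714-.5+180)
B=lambda u,v:((u-400+.5)/3.478-.5+280,(v+.5)/3.478-.5+165)
C=lambda u,v:((u+.5)/5.714-.5+350,(v-411+.5)/5.714-.5+125)
D=lambda u,v:((u-400+.5)/3.294-.5+280,(v-260+.5)/3.294-.5+185)
def T(p,l):
    c,s=np.cos(p[2]),np.sin(p[2]); return [p[0]+c*l[0]-s*l[1],p[1]+s*l[0]+c*l[1],l[2]]
def fit(obs,p0):
    f=lambda p:np.concatenate([proj(n,T(p,l))-np.array(px) for n,px,l in obs])
    r=least_squares(f,p0,loss='soft_l1'); print(r.x,np.rad2deg(r.x[2]),r.fun.reshape(-1,2).round(1).tolist()); return r.x
if __name__=='__main__':
    rt=[('top',B(457,80),(.01,.045,.01)),('top',B(475,185),(.01,-.045,.01)),('top',B(755,23),(.26,.045,.01)),('top',B(775,130),(.26,-.045,.01))]
    rs=[('scene',D(572,313),(.01,-.045,.01)),('scene',D(668,350),(.01,.045,.01)),('scene',D(420,527),(.26,-.045,.01)),('scene',D(522,578),(.26,.045,.01))]
    for o in (rt,rs,rt+rs): r=fit(o,[.54,.02,-1.4])
    h=.013
    jt=[('top',A(112,222),(-h,h,.061)),('top',A(168,230),(h,h,.061)),('top',A(162,285),(h,-h,.061)),('top',A(106,278),(-h,-h,.061)),('top',A(95,318),(-.03,-.035,.024))]
    js=[('scene',C(185,463),(0,0,.061))]
    j=fit(jt,[.49,.28,-1.75]); j=fit(jt+js,j)
    n='top'; print('knob top px crop',[(np.array(proj(n,T(j,l)))-[169.5,179.5])*5.714 for l in [(0,.062,.066),(-.02,.062,.066),(.02,.062,.066)]])
    for x in (.12,.13,.14,.15,.16): print(x,[((proj('top',T(r,(x,y,.062)))-[279.5,164.5])*3.478+[400,0]).round() for y in (.035,-.035)],[((proj('scene',T(r,(x,y,.062)))-[279.5,184.5])*3.294+[400,260]).round() for y in (.035,-.035)])
E
python3 fit.py
```

```text
[ 0.53681868  0.03292238 -1.40129121] -80.28807199813143 [[-0.7, -0.4], [-0.3, 0.5], [0.2, -0.1], [0.9, 0.0]]
[ 0.54251737  0.03650525 -1.40675934] -80.60137283001663 [[0.1, -0.4], [-0.0, 0.2], [-0.5, 0.1], [0.4, -0.0]]
[ 0.53987003  0.03488395 -1.40439256] -80.46576653631097 [[-1.4, -1.5], [-1.1, -0.5], [-0.4, -0.9], [0.2, -0.8], [-1.0, -0.5], [-1.1, 0.1], [-1.6, 0.1], [-0.6, -0.1]]
[ 0.47957507  0.29767745 -1.70634543] -97.76639139430368 [[0.5, -0.0], [0.3, -0.3], [-0.2, -0.2], [-0.1, -0.2], [-0.4, 0.8]]
[ 0.47970634  0.29787608 -1.70338504] -97.59677365073495 [[0.4, -0.1], [0.2, -0.3], [-0.3, -0.3], [-0.1, -0.2], [-0.5, 0.8], [-0.4, 0.3]]
knob top px crop [array([154.7604601 , 120.78795955]), array([112.61206254, 115.85618379]), array([196.94393   , 125.72383911])]
0.12 [array([589.,  51.]), array([605., 139.])] [array([598., 398.]), array([518., 363.])]
0.13 [array([601.,  49.]), array([618., 137.])] [array([592., 407.]), array([511., 372.])]
0.14 [array([614.,  46.]), array([631., 134.])] [array([586., 416.]), array([505., 381.])]
0.15 [array([627.,  44.]), array([644., 132.])] [array([580., 425.]), array([499., 390.])]
0.16 [array([639.,  42.]), array([656., 130.])] [array([574., 434.]), array([492., 399.])]
```

Request:
{"method": "servo_tool", "body": {"steps": "-3.2 -2.4 0 0 0 0 -0.05;-3.2 -2.4 0 0 0 0 -0.05;-3.2 -2.4 0 0 0 0 -0.05;-3.2 -2.4 0 0 0 0 -0.05;-3.2 -2.4 0 0 0 0 -0.05;-3.2 -2.4 0 0 0 0 -0.05;-3.2 -2.4 0 0 0 0 -0.05;-3.2 -2.4 0 0 0 0 -0.05;-3.2 -2.4 0 0 0 0 -0.05;-3.2 -2.4 0 0 0 0 -0.05;0 0 0 0 0 -0.135 -0.05;0 0 0 0 0 -0.135 -0.05;0 0 0 0 0 0 -0.05;0 0 0 0 0 0 -0.05"}}

```text
t: 2.3
tool_pos: [0.475, 0.2974, 0.2102]
orientation: [0.216, 3.134, 0.0]
force: [0.2, 0.7, 0.1]
grip_width: 0.0432
finger_force: 0.0
```

```bash
cat > go.py <<'E'
from h import *
from scipy.spatial.transform import Rotation as Ro
def go(p,yaw_deg):
    s=arm.read_state(); R=Ro.from_rotvec(s['orientation']).as_matrix(); d=R.T@(np.array(p)-s['tool_pos'])
    y=np.deg2rad(yaw_deg); Y=np.array([np.cos(y),np.sin(y),0]); Z=np.array([0,0,-1.]); Rt=np.c_[np.cross(Y,Z),Y,Z]
    print('t',round(s['t'],2),'pos',np.round(s['tool_pos'],4),'yawY',np.rad2deg(np.arctan2(R[1,1],R[0,1])).round(2),'tilt',R[:2,2].round(4),'F',np.round(s['force'],1),'w',round(s['grip_width'],4),'ff',round(float(np.max(s['finger_force'])),1),'j6',round(s['joints'][5],2))
    print('d cm',(d*100).round(2),'turn',Ro.from_matrix(R.T@Rt).as_rotvec().round(4),'len',np.linalg.norm(d).round(3))
E
python3 - <<'E'
from go import *
go([.4797,.2978,.052],82.4)
f=arm.grab_frame('top'); g=arm.grab_frame('scene')
im=np.hstack([cv2.resize(f[170:260,150:250],(400,360),interpolation=2),cv2.resize(g[90:180,340:440],(400,360),interpolation=2)])
cv2.imwrite('pics/near.png',cv2.convertScaleAbs(im,alpha=1.6))
E
```

```text
t 2.3 pos [0.475  0.2974 0.2102] yawY 82.11 tilt [0.0002 0.0001] F [0.2 0.7 0.1] w 0.0432 ff 0.0 j6 -0.92
d cm [-0.45  0.11 15.82] turn [ 0.0001  0.0002 -0.005 ] len 0.158
```

View pics/near.png

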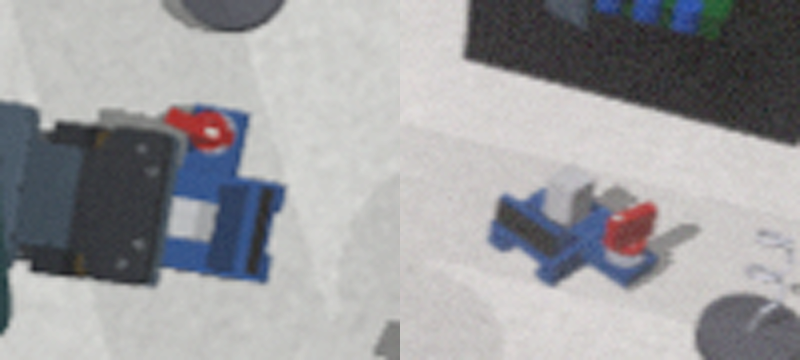

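The jaw is clear below, with the post at (193,218) in this crop. The descent has about 5 mm to spare to the pad wall. Going down.

Request:
{"method": "servo_tool", "body": {"steps": "-0.45 0.1 3 0 0 -0.005 -0.05;0 0 3.5 0 0 0 -0.05;0 0 3.5 0 0 0 -0.05;0 0 3 0 0 0 -0.05;0 0 2 0 0 0 -0.05;0 0 1.2 0 0 0 -0.05;0 0 0 0 0 0 -0.05;0 0 0 0 0 0 -0.05"}}

```text
t: 3.2
tool_pos: [0.48, 0.298, 0.0488]
orientation: [0.203, 3.134, 0.001]
force: [0.2, 0.7, 0.5]
grip_width: 0.0432
finger_force: 0.0
```

Request:
{"method": "servo_tool", "body": {"steps": "0 0 0 0 0 0 -1;0 0 0 0 0 0 -1;0 0 0 0 0 0 -1;0 0 0 0 0 0 -1;0 0 0 0 0 0 -1;0 0 0 0 0 0 -1;0 0 0 0 0 0 -1;0 0 0 0 0 0 -1"}}

```text
t: 4.0
tool_pos: [0.4802, 0.2981, 0.0491]
orientation: [0.203, 3.134, 0.001]
force: [-1.8, 0.5, 7.4]
grip_width: 0.0262
finger_force: 30.0
```

Run:
```python
from go import *
m=np.array([.5395,.0345]);a=np.deg2rad(-80.4);x=np.array([np.cos(a),np.sin(a)])
go(list(m+x*-.10)+[.16],99.6); go(list(m+x*-.10)+[.0715],99.6)
```

```text
t 4.0 pos [0.4802 0.2981 0.0491] yawY 82.61 tilt [0.0012 0.0009] F [-1.8  0.5  7.4] w 0.0262 ff 30.0 j6 -0.93
d cm [ -6.36 -15.8  -11.1 ] turn [ 0.0008  0.0012 -0.2966] len 0.203
t 4.0 pos [0.4802 0.2981 0.0491] yawY 82.61 tilt [0.0012 0.0009] F [-1.8  0.5  7.4] w 0.0262 ff 30.0 j6 -0.93
d cm [ -6.35 -15.81  -2.25] turn [ 0.0008  0.0012 -0.2966] len 0.172
```

Request:
{"method": "servo_tool", "body": {"steps": "0 0 -1 0 0 0 -1;0 0 -2.5 0 0 0 -1;0 0 -2.5 0 0 0 -1;-1.06 -2.63 -1 0 0 0 -1;-1.06 -2.63 0 0 0 0 -1;-1.06 -2.63 0 0 0 0 -1;-1.06 -2.63 0 0 0 0 -1;-1.06 -2.63 0 0 0 0 -1;-1.06 -2.63 0 0 0 0 -1;0 0 0 0 0 -0.1 -1;0 0 0 0 0 -0.1 -1;0 0 0 0 0 -0.097 -1;0 0 2 0 0 0 -1;0 0 2 0 0 0 -1;0 0 0.5 0 0 0 -1;0 0 0 0 0 0 -1;0 0 0 0 0 0 -1"}}

```text
t: 5.7
tool_pos: [0.5228, 0.1331, 0.074]
orientation: [-0.264, 3.13, 0.0]
force: [-0.5, 0.6, -3.9]
grip_width: 0.0257
finger_force: 30.0
```

Run:
```python
from go import *
m=np.array([.5395,.0345]);a=np.deg2rad(-80.4);x=np.array([np.cos(a),np.sin(a)])
go(list(m+x*-.10)+[.074],99.6)
f=arm.grab_frame('top'); g=arm.grab_frame('scene'); cv2.imwrite('pics/t2.png',f); cv2.imwrite('pics/s2.png',g)
im=np.hstack([cv2.resize(f[165:255,235:335],(400,360),interpolation=2),cv2.resize(g[160:235,310:393],(400,361),interpolation=2)[:360]])
cv2.imwrite('pics/near2.png',cv2.convertScaleAbs(im,alpha=1.6))
for n in('top','scene'): print([(round(r['p'],2),r['rect']) for r in arm.outline_of(n,'pad')])
```

```text
t 5.7 pos [0.5228 0.1331 0.074 ] yawY 99.64 tilt [0.0006 0.0001] F [-0.5  0.6 -3.9] w 0.0257 ff 30.0 j6 -1.53
d cm [-0.  0. -0.] turn [0.     0.0006 0.0006] len 0.0
[(0.68, [259.9, 245.5, 300.4, 279.6])]
[(0.63, [343.3, 165.6, 393.0, 192.8]), (0.63, [290.5, 148.1, 333.2, 178.5])]
```

View pics/near2.png

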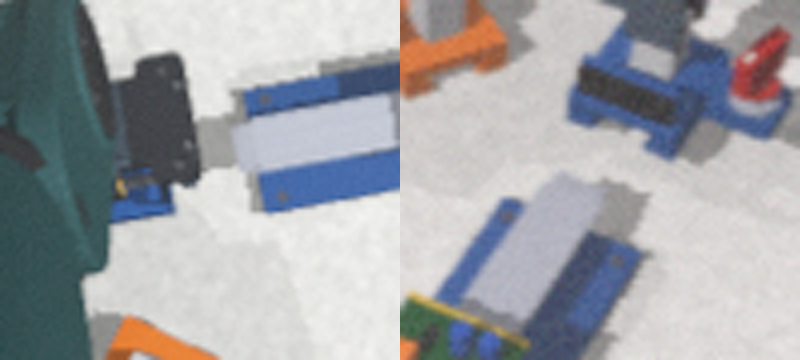

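The jaw hangs level ahead of the mouth: pad at about (628,93) and rail mouth at about (585,180) in the crop. I'll measure the lateral offset in the scene camera, which sees both.

Run:
```python
from fit import *
s=400/83
P=lambda u,v:((u-400+.5)/s-.5+310,(v+.5)/s-.5+160)
z=.071
jo=[('scene',P(581,63),(.05,-.03,z+.003)),('scene',P(677,98),(.05,.03,z+.003)),('scene',P(581,88),(.05,-.03,z-.019)),('scene',P(673,123),(.05,.03,z-.019))]
j=fit(jo,[.523,.133,-1.403])
f=least_squares(lambda q:np.concatenate([proj(n,T([q[0],q[1],np.deg2rad(-80.36)],l))-np.array(p) for n,p,l in jo]),[.523,.133]); print('fixed yaw',f.x)
# rail top face edges: line fits in both images by pixel threshold
for n,fn in (('scene','pics/s2.png'),('top','pics/t2.png')):
    im=cv2.imread(fn).astype(int)
    r=np.array([.5395,.0345,np.deg2rad(-80.4)])
    # sample across rail at z=.038 and find light plateau
    for xs in (.02,.03,.04,.05,.06,.07,.08):
        ys=np.arange(-.035,.0351,.0005); px=np.array([proj(n,T(r,(xs,y,.038))) for y in ys]).astype(np.float32)
        val=cv2.remap((im[:,:,2]).astype(np.float32),px[:,:1],px[:,1:],cv2.INTER_LINEAR)[:,0]
        th=(np.percentile(val,95)+np.percentile(val,10))/2; on=ys[val>th]; on=on[abs(on)<.03]
        print(n,xs,'edges',on.min(),on.max(),'mid',(on.min()+on.max())/2,val[::14].round().tolist())
```

```text
[ 0.5240483   0.13637387 -1.39517451] -79.93761102158106 [[0.2, -0.3], [0.0, -0.2], [-0.3, 0.2], [0.1, 0.3]]
fixed yaw [0.5244154 0.1364436]
scene 0.02 edges -0.0295 -0.016999999999999987 mid -0.023249999999999993 [137.0, 137.0, 134.0, 113.0, 110.0, 114.0, 112.0, 112.0, 95.0, 95.0, 92.0]
scene 0.03 edges -0.0295 0.01350000000000004 mid -0.00799999999999998 [135.0, 110.0, 109.0, 113.0, 109.0, 113.0, 111.0, 108.0, 93.0, 89.0, 78.0]
scene 0.04 edges -0.01849999999999999 0.019000000000000045 mid 0.000250000000000028 [122.0, 53.0, 64.0, 111.0, 111.0, 111.0, 113.0, 112.0, 63.0, 43.0, 46.0]
scene 0.05 edges -0.01899999999999999 0.019500000000000045 mid 0.000250000000000028 [118.0, 54.0, 60.0, 109.0, 111.0, 113.0, 112.0, 114.0, 65.0, 42.0, 43.0]
scene 0.06 edges -0.01849999999999999 0.019500000000000045 mid 0.0005000000000000282 [124.0, 51.0, 61.0, 111.0, 115.0, 111.0, 112.0, 110.0, 66.0, 44.0, 46.0]
scene 0.07 edges -0.01899999999999999 0.019500000000000045 mid 0.000250000000000028 [121.0, 52.0, 64.0, 113.0, 112.0, 112.0, 113.0, 115.0, 67.0, 45.0, 45.0]
scene 0.08 edges -0.01899999999999999
[... 508 characters left out ...]
999974 [44.0, 44.0, 90.0, 121.0, 122.0, 122.0, 123.0, 116.0, 41.0, 43.0, 50.0]
top 0.05 edges -0.02099999999999999 0.017000000000000043 mid -0.001999999999999974 [46.0, 48.0, 88.0, 121.0, 122.0, 122.0, 122.0, 120.0, 39.0, 43.0, 57.0]
top 0.06 edges -0.02099999999999999 0.016500000000000042 mid -0.0022499999999999742 [45.0, 45.0, 91.0, 122.0, 122.0, 123.0, 122.0, 114.0, 41.0, 43.0, 53.0]
top 0.07 edges -0.02149999999999999 0.017000000000000043 mid -0.0022499999999999742 [45.0, 45.0, 91.0, 122.0, 122.0, 122.0, 122.0, 116.0, 39.0, 44.0, 50.0]
top 0.08 edges -0.02099999999999999 0.017000000000000043 mid -0.001999999999999974 [46.0, 45.0, 85.0, 121.0, 122.0, 124.0, 122.0, 119.0, 39.0, 40.0, 47.0]
```

Both cameras agree: the yaw is right, and the jaw needs about 1.6 mm along tool +x. The mouth is about 101 mm ahead of the post. Correcting and advancing.

Request:
{"method": "servo_tool", "body": {"steps": "0.16 -1 0 0 0 0 -1;0 -1.5 0 0 0 0 -1;0 -1 0 0 0 0 -1;0 -0.5 0 0 0 0 -1;0 -0.5 0 0 0 0 -1;0 -0.4 0 0 0 0 -1;0 -0.4 0 0 0 0 -1;0 -0.4 0 0 0 0 -1;0 0 0 0 0 0 -1"}}

```text
t: 6.8
tool_pos: [0.5304, 0.0762, 0.0731]
orientation: [0.264, -3.13, 0.0]
force: [-0.3, 0.0, -4.8]
grip_width: 0.0257
finger_force: 30.0
```

Request:
{"method": "servo_tool", "body": {"steps": "0 -0.3 -0.06 0 0 0 -1;0 -0.3 0 0 0 0 -1;0 -0.3 0 0 0 0 -1;0 -0.3 0 0 0 0 -1;0 0 0 0 0 0 -1"}}

```text
t: 7.3
tool_pos: [0.5325, 0.0644, 0.0737]
orientation: [-0.264, 3.13, -0.0]
force: [3.2, -0.7, -9.0]
grip_width: 0.0258
finger_force: 30.0
```

```bash
cat > st.py <<'E'
from go import *
m=np.array([.5395,.0345]);a=np.deg2rad(-80.4);x=np.array([np.cos(a),np.sin(a)]);y=np.array([-x[1],x[0]])
go([.55,-.05,.074],99.6); s=arm.read_state(); d=np.array(s['tool_pos'][:2])-m; F=np.array(s['force'])
print('along',(d@x*1000).round(1),'lat',(d@y*1000).round(1),'F along/lat',(F[:2]@x).round(1),(F[:2]@y).round(1),'M',np.round(s['wrist_torque'],2))
E
python3 st.py
```

```text
t 7.3 pos [0.5325 0.0644 0.0737] yawY 99.63 tilt [ 0.0001 -0.0001] F [ 3.2 -0.7 -9. ] w 0.0258 ff 30.0 j6 -1.66
d cm [  0.19 -11.57  -0.03] turn [-0.0001  0.0001  0.0005] len 0.116
along -30.6 lat -1.9 F along/lat 1.2 3.1 M [ 0.21 -0.59  0.14]
```

Request:
{"method": "servo_tool", "body": {"steps": "-0.03 -0.4 0.03 0 0 0 -1;0 -0.4 0 0 0 0 -1;0 -0.4 0 0 0 0 -1;0 -0.4 0 0 0 0 -1;0 -0.4 0 0 0 0 -1;0 0 0 0 0 0 -1"}}

```text
t: 7.9
tool_pos: [0.5357, 0.0449, 0.0734]
orientation: [0.264, -3.13, -0.0]
force: [-1.7, 3.6, -3.4]
grip_width: 0.026
finger_force: 30.0
```

```bash
python3 st.py
```

```text
t 7.9 pos [0.5357 0.0449 0.0734] yawY 99.63 tilt [-0.0009  0.0001] F [-1.7  3.6 -3.4] w 0.026 ff 30.0 j6 -1.7
d cm [ 0.17 -9.59 -0.06] turn [ 0.0003 -0.0009  0.0006] len 0.096
along -10.9 lat -2.1 F along/lat -3.8 -1.0 M [0.78 0.3  0.14]
```

Request:
{"method": "servo_tool", "body": {"steps": "0 -0.5 0 0 0 0 -1;0 -0.5 0 0 0 0 -1;0 -0.5 0 0 0 0 -1;0 -0.5 0 0 0 0 -1;0 -0.5 0 0 0 0 -1;0 -0.5 0 0 0 0 -1;0 -0.5 0 0 0 0 -1;0 -0.5 0 0 0 0 -1;0 0 0 0 0 0 -1"}}

```text
t: 8.8
tool_pos: [0.5423, 0.0054, 0.0734]
orientation: [0.264, -3.129, -0.0]
force: [-1.7, 3.0, -2.2]
grip_width: 0.0259
finger_force: 30.0
```

```bash
python3 st.py
```

```text
t 8.8 pos [0.5423 0.0054 0.0734] yawY 99.64 tilt [-0.0011  0.0001] F [-1.7  3.  -2.2] w 0.0259 ff 30.0 j6 -1.77
d cm [ 0.17 -5.59 -0.06] turn [ 0.0003 -0.0011  0.0008] len 0.056
along 29.1 lat -2.1 F along/lat -3.3 -1.2 M [0.69 0.4  0.32]
```

Request:
{"method": "servo_tool", "body": {"steps": "0 -0.5 0 0 0 0 -1;0 -0.5 0 0 0 0 -1;0 -0.5 0 0 0 0 -1;0 -0.5 0 0 0 0 -1;0 -0.5 0 0 0 0 -1;0 -0.5 0 0 0 0 -1;0 -0.5 0 0 0 0 -1;0 -0.5 0 0 0 0 -1;0 -0.5 0 0 0 0 -1;0 -0.3 0 0 0 0 -1;0 0 0 0 0 0 -1"}}

```text
t: 9.9
tool_pos: [0.5503, -0.0416, 0.0734]
orientation: [0.264, -3.129, -0.001]
force: [-2.3, 4.3, -1.5]
grip_width: 0.0254
finger_force: 30.0
```

```bash
python3 st.py
```

```text
t 9.9 pos [ 0.5503 -0.0416  0.0734] yawY 99.64 tilt [-0.0012  0.0004] F [-2.3  4.3 -1.5] w 0.0254 ff 30.0 j6 -1.86
d cm [ 0.17 -0.82 -0.06] turn [ 0.0006 -0.0011  0.0007] len 0.008
along 76.9 lat -2.0 F along/lat -4.6 -1.5 M [1.13 0.36 0.32]
```

Request:
{"method": "servo_tool", "body": {"steps": "0 -0.3 0 0 0 0 -1;0 -0.3 0 0 0 0 -1;0 -0.2 0 0 0 0 -1;0 -0.2 0 0 0 0 -1;0 0 0 0 0 0 -1"}}

```text
t: 10.4
tool_pos: [0.552, -0.0513, 0.0734]
orientation: [0.264, -3.129, -0.001]
force: [-2.1, 6.0, -1.0]
grip_width: 0.0255
finger_force: 30.0
```

Request:
{"method": "servo_tool", "body": {"steps": "0 -0.2 0 0 0 0 -1;0 0 0 0 0 0 -1"}}

```text
t: 10.6
tool_pos: [0.5523, -0.0532, 0.0734]
orientation: [0.264, -3.129, -0.001]
force: [-2.4, 6.4, -1.0]
grip_width: 0.0258
finger_force: 30.0
```

Request:
{"method": "servo_tool", "body": {"steps": "0 -0.2 0 0 0 0 -1;0 0 0 0 0 0 -1"}}

```text
t: 10.8
tool_pos: [0.5525, -0.0549, 0.0734]
orientation: [0.264, -3.129, -0.002]
force: [-2.5, 11.1, 0.1]
grip_width: 0.0259
finger_force: 30.0
```

Request:
{"method": "servo_tool", "body": {"steps": "0 -0.15 0 0 0 0 -1;0 0 0 0 0 0 -1;0 0 0 0 0 0 -1"}}

```text
t: 11.1
tool_pos: [0.5526, -0.0561, 0.0734]
orientation: [0.264, -3.129, -0.002]
force: [-3.3, 13.8, 2.3]
grip_width: 0.026
finger_force: 30.0
```

```bash
python3 st.py
```

```text
t 11.1 pos [ 0.5526 -0.0561  0.0734] yawY 99.63 tilt [-0.0018  0.0014] F [-3.3 13.8  2.3] w 0.026 ff 30.0 j6 -1.88
d cm [ 0.16  0.64 -0.06] turn [ 0.0016 -0.0015  0.0006] len 0.007
along 91.5 lat -2.2 F along/lat -14.2 -0.9 M [2.87 0.66 0.3 ]
```

Request:
{"method": "servo_tool", "body": {"steps": "0 -0.08 0 0 0 0 -1;0 0 0 0 0 0 -1;0 0 0 0 0 0 -1"}}

```text
t: 11.4
tool_pos: [0.5527, -0.0565, 0.0734]
orientation: [0.263, -3.129, -0.003]
force: [-3.6, 18.2, 3.0]
grip_width: 0.026
finger_force: 30.0
```

Request:
{"method": "servo_tool", "body": {"steps": "0 0 0 0 0 0 -0.1;0 0 0 0 0 0 -0.1;0 0 0 0 0 0 -0.1;0 0 0 0 0 0 -0.1;0 0 -1 0 0 0 -0.1;0 0 -2 0 0 0 -0.1;0 0 -3 0 0 0 -0.1;0 0 -4 0 0 0 -0.1;3 0 0 0 0 0 -0.1;4 0 0 0 0 0 -0.1;4 0 0 0 0 0 -0.1;0 0 0 0 0 0 -0.1"}}

```text
t: 12.6
tool_pos: [0.441, -0.0763, 0.1734]
orientation: [0.262, -3.129, -0.001]
force: [1.6, -0.5, -0.1]
grip_width: 0.0413
finger_force: 0.0
```

Run:
```python
import st
from go import *
f=arm.grab_frame('top'); g=arm.grab_frame('scene'); cv2.imwrite('pics/t3.png',f); cv2.imwrite('pics/s3.png',g)
im=np.hstack([cv2.resize(f[150:240,300:400],(400,360),interpolation=2),cv2.resize(g[180:270,290:390],(400,360),interpolation=2)])
cv2.imwrite('pics/near3.png',cv2.convertScaleAbs(im,alpha=1.6))
```

```text
t 12.6 pos [ 0.441  -0.0763  0.1734] yawY 99.59 tilt [-0.0017  0.0002] F [ 1.6 -0.5 -0.1] w 0.0413 ff 0.0 j6 -1.96
d cm [-11.2    0.77   9.93] turn [ 0.0005 -0.0016 -0.0002] len 0.15
along 92.8 lat -115.6 F along/lat 0.7 1.5 M [ 0.04 -0.02  0.03]
```

View pics/near3.png

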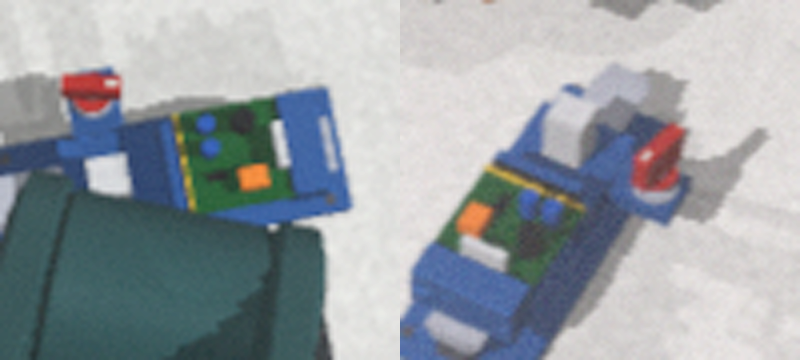

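The jaw is on the rail with its pad at the board edge, and the knob bar top is at about (92,84) in the left crop. I'll check the knob position and the board's shift against the earlier frames.

Run:
```python
from fit import *
k=np.array([.5527,-.0566])+.0615*np.array([.986,.167]); print('pred',k,'seen',pix2z('top',322.6,170.6,.09), proj('top',[*k,.09]))
print('bar dir', [np.rad2deg(np.arctan2(*( (pix2z('top',300+b[0]/4,150+b[1]/4,.09)-pix2z('top',300+a[0]/4,150+a[1]/4,.09))[[1,0]]))) for a,b in (((63,84),(120,83)),)])
u=np.array([np.cos(np.deg2rad(-80.4)),np.sin(np.deg2rad(-80.4))])
for n,a,b,w in (('top','t2','t3',(346,172,22,26)),('scene','s2','s3',(300,228,30,24))):
    A,B=[cv2.cvtColor(cv2.imread(f'pics/{q}.png'),cv2.COLOR_BGR2GRAY) for q in (a,b)]
    x,y,W,H=w; M=np.eye(2,3,dtype=np.float32)
    c,M=cv2.findTransformECC(A[y:y+H,x:x+W],B[y:y+H,x:x+W],M,cv2.MOTION_TRANSLATION,(3,200,1e-5),None,1)
    d=(pix2z(n,x+10+M[0,2],y+10+M[1,2],.064)-pix2z(n,x+10,y+10,.064))[:2]; print(n,'ecc',round(c,3),'shift px',M[:,2],'mm along',d@u*1000,'lat',d@np.array([-u[1],u[0]])*1000)
```

```text
pred [ 0.613339  -0.0463295] seen [ 0.61210246 -0.04850326  0.09      ] [321.76565805 170.15094074]
bar dir [np.float64(-89.92565555553423)]
top ecc 0.988 shift px [ 0.9779583  -0.16960737] mm along 2.6679743241170346 lat -0.026303065305737734
scene ecc 0.991 shift px [-0.49739504  0.7667252 ] mm along 2.6319739618547797 lat 0.08187306957950478
```

Board compression is about 2.65 mm in both cameras (about 6.6 N), well inside the limit. Now to the knob.

Request:
{"method": "servo_tool", "body": {"steps": "-3.5 0.03 0 0 0 0 -0.1;-3.5 0.03 0 0 0 0 -0.1;-3.5 0.03 0 0 0 0 -0.1;-3.5 0.03 0 0 0 0 -0.1;-3.5 0.03 0 0 0 0 -0.1;0 0 0 0 0 0.145 -0.1;0 0 0 0 0 0.145 -0.1;0 0 0 0 0 0.145 -0.1;0 0 0 0 0 0.145 -0.1;0 0 0 0 0 0.145 -0.1;0 0 0 0 0 0.145 -0.1;0 0 0 0 0 0.145 -0.1;0 0 0 0 0 0.145 -0.1;0 0 0 0 0 0.145 -0.1;0 0 0 0 0 0.145 -0.1;0 0 0 0 0 0.145 -0.1;0 0 0 0 0 0.145 -0.1;0 0 0 0 0 0 -0.1"}}

```text
t: 14.5
tool_pos: [0.6185, -0.0452, 0.1736]
orientation: [2.224, 2.218, 0.001]
force: [-0.1, 0.6, -0.5]
grip_width: 0.0409
finger_force: 0.0
```

Run:
```python
from go import *
go([.613,-.0458,.082],0)
```

```text
t 14.5 pos [ 0.6185 -0.0452  0.1736] yawY -0.17 tilt [ 0.0006 -0.0001] F [-0.1  0.6 -0.5] w 0.0409 ff 0.0 j6 -0.11
d cm [-0.06 -0.55  9.16] turn [ 0.0006  0.0001 -0.003 ] len 0.092
```

Request:
{"method": "servo_tool", "body": {"steps": "-0.06 -0.55 2.5 0 0 0 -0.1;0 0 2.5 0 0 0 -0.1;0 0 2 0 0 0 -0.1;0 0 1.2 0 0 0 -0.1;0 0 0.95 0 0 0 -0.1;0 0 0 0 0 0 -0.1"}}

```text
t: 15.1
tool_pos: [0.6117, -0.0459, 0.0811]
orientation: [-2.22, -2.221, 0.001]
force: [-0.2, 0.0, 0.2]
grip_width: 0.041
finger_force: 0.0
```

Request:
{"method": "servo_tool", "body": {"steps": "0 0 0 0 0 0 -0.5;0 0 0 0 0 0 -0.5;0 0 0 0 0 0 -0.5;0 0 0 0 0 0 -0.6;0 0 0 0 0 0 -0.66;0 0 0 0 0 0 -0.7;0 0 0 0 0 0 -0.75;0 0 0 0 0 0 -0.75"}}

```text
t: 15.9
tool_pos: [0.6128, -0.046, 0.0823]
orientation: [2.222, 2.219, 0.002]
force: [4.6, 0.9, -0.2]
grip_width: 0.0115
finger_force: 22.0
```

```bash
python3 st.py
```

```text
t 15.9 pos [ 0.6128 -0.046   0.0823] yawY -0.07 tilt [ 0.002 -0.   ] F [ 4.6  0.9 -0.2] w 0.0115 ff 22.0 j6 -0.11
d cm [-0.41 -6.28  0.82] turn [ 1.5000e-03  1.7000e-03 -1.7395e+00] len 0.063
along 91.6 lat 58.8 F along/lat -0.1 4.7 M [ 0.1  -0.85 -0.11]
```

Request:
{"method": "servo_tool", "body": {"steps": "0 0.04 0 0 0 0 -1;0 0 0 0 0 0 -1;0 0 0 0 0 0.1 -1;0 0 0 0 0 0.1 -1;0 0 0 0 0 0.1 -1;0 0 0 0 0 0.1 -1;0 0 0 0 0 0.1 -1;0 0 0 0 0 0 -1"}}

```text
t: 16.7
tool_pos: [0.6133, -0.046, 0.0825]
orientation: [2.704, 1.596, 0.003]
force: [5.7, 3.3, 2.5]
grip_width: 0.0116
finger_force: 29.9
```

```bash
python3 st.py
```

```text
t 16.7 pos [ 0.6133 -0.046   0.0825] yawY -28.9 tilt [ 0.0022 -0.0001] F [5.7 3.3 2.5] w 0.0116 ff 29.9 j6 0.39
d cm [-3.41 -5.35  0.84] turn [ 2.2000e-03  1.7000e-03 -2.2428e+00] len 0.064
along 91.6 lat 59.3 F along/lat -2.3 6.2 M [ 0.46 -1.06 -0.03]
```

Request:
{"method": "servo_tool", "body": {"steps": "0 0 0 0 0 0.1 -1;0 0 0 0 0 0.1 -1;0 0 0 0 0 0.1 -1;0 0 0 0 0 0.1 -1;0 0 0 0 0 0 -1"}}

```text
t: 17.2
tool_pos: [0.614, -0.0459, 0.0828]
orientation: [2.968, 1.027, 0.005]
force: [8.8, 3.8, 2.2]
grip_width: 0.0118
finger_force: 29.9
```

```bash
python3 st.py
```

```text
t 17.2 pos [ 0.614  -0.0459  0.0828] yawY -51.83 tilt [ 0.0037 -0.    ] F [8.8 3.8 2.2] w 0.0118 ff 29.9 j6 0.79
d cm [-5.28 -3.64  0.85] turn [ 4.6000e-03  2.1000e-03 -2.6429e+00] len 0.065
along 91.7 lat 60.0 F along/lat -2.3 9.3 M [ 0.74 -1.76 -0.08]
```

Request:
{"method": "servo_tool", "body": {"steps": "0 0 0 0 0 0.07 -1;0 0 0 0 0 0.07 -1;0 0 0 0 0 0 -1"}}

```text
t: 17.5
tool_pos: [0.6142, -0.0459, 0.0829]
orientation: [3.032, 0.819, 0.006]
force: [9.2, 4.4, 0.9]
grip_width: 0.0116
finger_force: 29.9
```

```bash
python3 st.py
```

```text
t 17.5 pos [ 0.6142 -0.0459  0.0829] yawY -59.78 tilt [ 0.0042 -0.    ] F [9.2 4.4 0.9] w 0.0116 ff 29.9 j6 0.93
d cm [-5.76 -2.88  0.86] turn [ 5.6000e-03  2.1000e-03 -2.7817e+00] len 0.065
along 91.7 lat 60.3 F along/lat -2.8 9.8 M [ 0.82 -1.96  0.05]
```

Request:
{"method": "servo_tool", "body": {"steps": "0 0 0 0 0 0.06 -1;0 0 0 0 0 0.06 -1;0 0 0 0 0 0.04 -1;0 0 0 0 0 0 -1;0 0 0 0 0 0 -1"}}

```text
t: 18.0
tool_pos: [0.6144, -0.0458, 0.0829]
orientation: [3.087, 0.577, 0.007]
force: [11.9, 3.9, 0.7]
grip_width: 0.0114
finger_force: 30.0
```

```bash
python3 st.py
```

```text
t 18.0 pos [ 0.6144 -0.0458  0.0829] yawY -68.81 tilt [0.0047 0.    ] F [11.9  3.9  0.7] w 0.0114 ff 30.0 j6 1.09
d cm [-6.16 -1.94  0.86] turn [ 6.7000e-03  1.8000e-03 -2.9394e+00] len 0.065
along 91.7 lat 60.5 F along/lat -1.8 12.4 M [ 0.8  -2.08  0.1 ]
```

Request:
{"method": "servo_tool", "body": {"steps": "0 0 0 0 0 0 -0.3;0 0 0 0 0 0 -0.3;0 0 0 0 0 0 -0.3;0 0 0 0 0 0 -0.3;0 0 -1 0 0 0 -0.3;0 0 -2.5 0 0 0 -0.3;0 0 -3 0 0 0 -0.3;0 0 -3 0 0 0 -0.3;3.5 -3 0 0 0 0 -0.3;3.5 -3 0 0 0 0 -0.3;3.5 -3 0 0 0 0 -0.3;3.5 -3 0 0 0 0 -0.3;0 0 0 0 0 0 -0.3"}}

```text
t: 19.3
tool_pos: [0.7012, 0.1207, 0.1778]
orientation: [-3.087, -0.582, -0.003]
force: [-1.6, -0.8, 0.4]
grip_width: 0.0318
finger_force: 0.0
```

Run:
```python
import st
from go import *
f=arm.grab_frame('top'); g=arm.grab_frame('scene'); cv2.imwrite('pics/t4.png',f); cv2.imwrite('pics/s4.png',g)
im=np.hstack([cv2.resize(f[150:240,300:400],(400,360),interpolation=2),cv2.resize(g[180:270,290:390],(400,360),interpolation=2)])
cv2.imwrite('pics/near4.png',cv2.convertScaleAbs(im,alpha=1.6))
u=np.array([np.cos(np.deg2rad(-80.4)),np.sin(np.deg2rad(-80.4))])
for n,a,b,w in (('top','t2','t4',(346,172,22,26)),('scene','s2','s4',(300,228,30,24))):
    A,B=[cv2.cvtColor(cv2.imread(f'pics/{q}.png'),cv2.COLOR_BGR2GRAY) for q in (a,b)]
    x,y,W,H=w; M=np.eye(2,3,dtype=np.float32)
    try: c,M=cv2.findTransformECC(A[y:y+H,x:x+W],B[y:y+H,x:x+W],M,cv2.MOTION_TRANSLATION,(3,200,1e-5),None,1)
    except cv2.error as e: print(n,'ecc fail'); continue
    d=(pix2z(n,x+10+M[0,2],y+10+M[1,2],.064)-pix2z(n,x+10,y+10,.064))[:2]; print(n,round(c,3),'mm along',d@u*1000,'lat',d@np.array([-u[1],u[0]])*1000)
```

```text
t 19.3 pos [0.7012 0.1207 0.1778] yawY -68.63 tilt [0.0017 0.0007] F [-1.6 -0.8  0.4] w 0.0318 ff 0.0 j6 1.34
d cm [-20.32  10.38  10.35] turn [ 2.6000e-03 -3.0000e-04 -2.9362e+00] len 0.251
along -58.0 lat 173.8 F along/lat 0.5 -1.7 M [-0.1   0.17 -0.04]
top 0.985 mm along 2.473617650171462 lat -0.11086293963444806
scene 0.991 mm along 2.6833904667071375 lat 0.04244501960355121
```

View pics/near4.png

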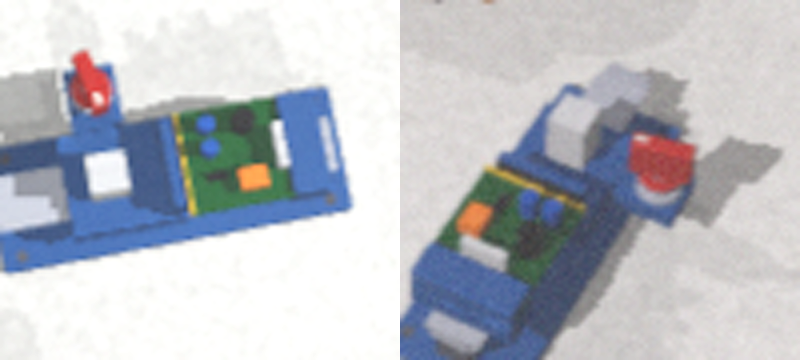

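The bar turned to about 79° (1.37 rad) relative to the jaw: in the left crop it runs from (83,55) to (100,103), and the tool yaw agrees. The board still shows about 2.6 mm of give, and the arm is clear. Handing in.

```bash
python3 -c "
from cell import arm
print(arm.job_done())"
```

```text
the job is handed in; nothing more can be done
None
```

The blue jaw is on the rail with its pad pressing the board in by about 2.6 mm, the red knob is turned to about 1.37 rad (tight from 1.2), the arm is clear, and the job was handed in after about 20 s of the 72 s allowed.

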